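# Release the ratchet clamp of the one-handed preparation board

### The job

A food tin is clamped in the one-handed preparation board. Free it: press down the spring-loaded release paddle on the sliding jaw and, keeping it pressed, push the jaw back along its toothed bar, away from the tin, until it meets the end stop, then let go and leave it there. A fingertip does it all: nothing needs gripping, and the tin and the other things are not to be touched, lifted or shifted.

Things in the scene. Friction and masses are not known exactly. Their poses are not given: they have to be found in the camera images.
- prep_board: White board on suction feet, 210 (x) x 330 (y) mm, top 20 mm above the worktop, fixed. Origin: centre of its underside. A 12 mm wide steel bar with saw teeth on top (45 mm above the worktop) runs along its y at its x = -45 mm, the edge near the robot. Fixed jaw (64 mm high, pad face at y = +136 mm) at the +y end, end stop at the -y end. Ratchet: the jaw opens only while the paddle is pressed.
- jaw (a joint): Sliding grey jaw, in m: 0 = closed on the tin, grows as it goes in the board's -y direction, 0.09 = at the end stop. Stays where it is left (about 2.5 N of friction). Its carriage is 38 mm wide, 96 mm long; at its back stands a push wall 38 mm wide, 8 mm thick, rising 22 mm above the paddle: the surface to push against.
- release (a joint): The steel release lever on the carriage, hinged 36 mm in front of the point paddle, in rad: 0 = at rest, pawl in the teeth; the pawl is clear of the teeth above 0.16; 0.28 = fully pressed (a firm stop). A spring returns it. At the point paddle that is 10 mm of travel, 2 N to begin and 5 N at the stop; by the wall it is 15 mm.
- paddle (a point): Point to press: middle of the width of the ribbed steel thumb paddle, on its upper face, 62 mm above the worktop at rest, 18 mm in front of the push wall (on the tin's side of it). The paddle is 32 mm wide across the bar and 46 mm long along it and ends at the wall. Moves with the lever and the jaw.
- wall_top (a point): Upper edge, in the middle, of the push wall's face towards the paddle, 84 mm above the worktop. Moves with the jaw; that face looks in the board's +y direction.
- end_stop (a point): Middle of the upper edge of the end stop's face towards the jaw, 52 mm above the worktop. The back of the push wall meets this face.
- tin: Closed food tin with a paper label, 75 mm across, 58 mm high, standing on the board between the jaws, behind the bar. Origin: centre of its underside. Leave it standing.
- tomato: Tomato, 58 mm, on the far part of the board. Bystander.
- teaspoon: Steel teaspoon, 130 mm, on the far part of the board. Bystander.
- salt_shaker: Glass salt shaker, 44 mm across, 90 mm high, left of the board. Bystander.
- honey_jar: Closed jar, 65 mm across, 100 mm high, right of the board. Bystander.
- mug: Dotted mug, 82 mm across, 91 mm high, right of the board. Bystander.
- onion: Onion, 84 mm, right of the board. Bystander.
- scissors: Scissors, 206 mm, lying at the right. Bystander.
There are look-alikes about, which are no part of the job. What is meant by the tin is not turquoise, and is the smaller of those in its own colour.

How it is judged:
On the way, in this order (a step that is already met when the one before it is completed fails the run):
1. the release paddle is pressed while the jaw is still closed on the tin (value of joint release above 0.14 rad and value of joint jaw below 0.01 m), for 0.05 s.
2. the jaw has been pushed back to the end stop (value of joint jaw above 0.084 m), for 0.1 s.
At the end, for the whole second after the job is handed in: The jaw stands within 6 mm of the end stop (joint above 0.084 m); the tin stands upright and still on the board, within 20 mm of where it was (value of joint jaw above 0.084 m and z of tin in the frame of prep_board below 0.026 m and angle between tin's own z axis and vertical below 0.1 rad and distance of tin from where it was at the start of the episode below 0.02 m and linear speed of tin below 0.02 m/s); the robot touches nothing.
It fails at once if the fingers take hold of the tin or push it (contact force between the fingers and tin above 5 N).
It fails at once if the tin is lifted or tipped (z of tin in the frame of prep_board above 0.032 m or angle between tin's own z axis and vertical above 0.25 rad).
It fails at once if the tin is pushed away from its place (distance of tin from where it was at the start of the episode above 0.03 m).
It fails at once if a bystander is shoved, lifted or knocked over (distance of any of tomato, teaspoon, salt_shaker, honey_jar, mug, onion, scissors from where it was at the start of the episode above 0.03 m).
It also fails if it takes over 38 s, if anything falls off the work surface, if the arm or the gripper's body presses on something with over 40 N, if the wrist force passes 120 N, or if a joint passes its speed limit or range.

### The arm

A 6-joint arm with a two-finger parallel gripper is mounted at the origin on a cart in front of the work surface, level with it; the furniture and walls round the work are solid. World frame = base frame: x ahead of the robot, y to its left, z up, the work surface at z = 0. Lengths are in m, angles in rad, forces in N, time in s.
With the tool pointing down it reaches from about 0.25 to 0.85 m from the base axis. Payload 12.5 kg.
Tool frame: the origin (TCP) lies on the centre line of the jaws, within the pads' length; the fingertips stand 19 mm ahead of it and the grasp point (between the pads) is the TCP; z points along the fingers, y is the line along which they close (so a half turn about z gives the same grasp; the last joint's range is limited). The gripper opens to 93 mm and grips with 3 to 60 N. Pads are 15 mm wide; open, the fingers measure 128 mm over their backs; the gripper's body (75 mm by 188 mm) begins 65 mm behind the grasp point.
Start: joints at [-1.388, 0.351, 1.652, -0, 1.139, -0.085], TCP at [0.146, -0.53, 0.209] pointing down, gripper open.
Joint ranges: [-2.75, 2.75], [-0.79, 2.1], [0.01, 2.65], [-1.57, 4.71], [0.07, 3.14], [-2.87, 2.87]. Speed limits (rad/s): [2.22, 2.22, 2.79, 3.14, 3.14, 3.14].

### API

Orientations are given as a rotation vector (axis times angle).
In Python, from cell import manip gives the robot as it stands.
- The arm moves only by the tool servo_tool, never from a script. Its argument "plan" is a list of rows, each a list of 7 numbers: the shift along the tool's x, y, z normalised to -1 to 1, where 1 is 0.12 m, then the turn, a rotation vector about the tool's x, y, z normalised to -1 to 1, where 1 is pi rad, then the closure, from -1 (fully open) to 1 (shut). A call has 1 to 8 rows; each row shifts and turns the commanded pose from where the row before left it, along the tool's axes as they then stand; what a row does not reach is not made up. A row lasts 1/12 s, in which the tool goes at most 41.7 mm and 7.16 degrees, less where a joint would pass 70% of its speed; a pose out of reach is approached as far as the arm can. A call with a number of a shift or a turn outside -1 to 1 is refused whole. A call with a gripper value outside its range is refused whole. The fingers move at their own pace and stop on an object; "grip_force" is the grip in N (left out, the last holds). Time passes only in rows, so rows that do not move let the fingers close. It gives the time, the measured TCP pose, the force, the opening and the grip force at its end, in the units of the state.
- manip.get_state(): the state, without advancing time (a new reading comes with each control period).
- manip.grab_frame(name): name is "scene" or "top"; returns the picture (384x512x3 uint8, blue, green, red); there is no depth.
- manip.camera_info(name): a dict with "fovy" (degrees; the focal length in pixels is half the picture's height over the tangent of half this angle, whatever the lens; pixels are square), "cx", "cy" (the principal point, pixels), "view" (4x4, takes a point from world to camera coordinates). Camera axes: x right, y down, z forward; pixel columns grow to the right and rows downward; lengths in m; the calibration is good to about 2 mm. A picture is of the moment at which its call begins. camera_info takes no time and is no camera call.
- manip.hand_in(): hands the job in; it is judged then, once.
The state is a dict: "time": time; "joints": joint angles; "qd": joint speeds; "joint_efforts": joint torques, N m; "position": TCP position; "tool_rot": TCP orientation; "force": force on the tool from outside, world axes, zero at the start; "wrist_torque": the same for the moment, N m; "width": opening from 0.0 (shut) to 1.0 (fully open); "finger_force": force on a finger pad.
Only numpy, scipy, OpenCV 4.12 (cv2) and the standard library are available. Lean on these libraries where they do the work, as an engineer would, in place of code of your own. Each camera call takes 0.05 s, during which the arm holds its last target. There are 200 camera calls.

## Working session

There is one attempt and no reset: what is moved stays moved. The work goes in short steps, Python scripts to look and compute and a tool call to move; the robot and the scene stay as the last step left them, time stands still between calls to the robot, and variables do not carry over. Pictures are saved under pics/ and viewed, at most 10 in all, crops included, and the job is handed in when it is done.

Besides the shell and the picture viewer there is one more tool, called after ">>>" as name(argument=value, ...), one argument or row to a line, values as JSON. servo_tool: Moves the arm, as the interface text tells. Scaled input: -1 to 1 covers 0.12 m each way for a shift and pi rad each way for a turn. Its arguments: {"type":"object","properties":{"plan":{"type":"array","items":{"type":"array","items":{"type":"number"}}},"grip_force":{"type":"number"}},"required":["plan"]}

```bash
mkdir -p pics; python3 - <<'E'
from cell import manip
import cv2
for n in("scene","top"):
    f=manip.grab_frame(n); cv2.imwrite(f"pics/{n}0.png",f)
    print(n,manip.camera_info(n))
print(manip.get_state())
E
```

```text
scene {'fovy': 48.90489274662116, 'cx': 258.62992238168505, 'cy': 193.37619759806887, 'view': array([[-0.70348329, -0.71034568, -0.02280951,  0.30962111],
       [-0.38338991,  0.40631877, -0.82940776,  0.27063524],
       [ 0.59843416, -0.57472956, -0.55817783,  1.35362498],
       [ 0.        ,  0.        ,  0.        ,  1.        ]])}
top {'fovy': 56.210117937652335, 'cx': 262.77386834427085, 'cy': 194.45843918470328, 'view': array([[-0.01263144, -0.99987545,  0.009462  , -0.05695263],
       [-0.99922695,  0.0122698 , -0.03734897,  0.48897087],
       [ 0.03722822, -0.00992645, -0.99925749,  1.30545959],
       [ 0.        ,  0.        ,  0.        ,  1.        ]])}
{'time': 0.1, 'joints': array([-1.38757406e+00,  3.51186769e-01,  1.65233473e+00,  1.15551738e-05,
        1.13911684e+00, -8.46160094e-02]), 'qd': array([-0.00072362, -0.00180339, -0.00112184,  0.00249617, -0.00195289,
       -0.00097988]), 'joint_efforts': array([ 1.43760957e-03, -4.98027813e+01, -2.85702986e+01,  7.01421127e-02,
        2.39177502e-02, -5.03141848e-05]), 'position': array([ 0.1455179 , -0.53007561,  0.20886249]), 'tool_rot': array([-3.11242898e+00, -4.19315905e-01,  6.44674182e-05]), 'force': array([ 0.22349859, -0.11763962, -0.40960681]), 'wrist_torque': array([-0.00686548, -0.03715578, -0.03859989]), 'finger_force': 0.0, 'width': 0.9984737505437526}
```

View pics/scene0.png

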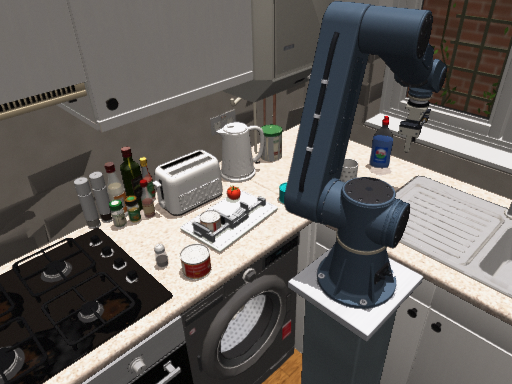

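View pics/top0.png

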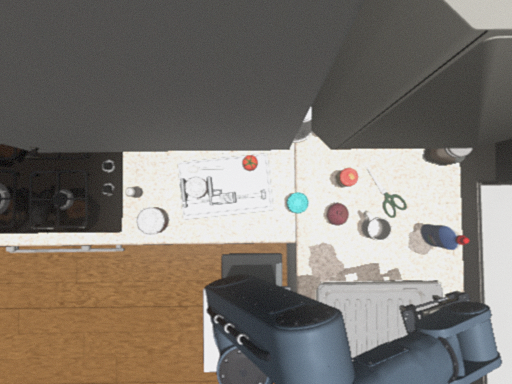

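The board is at about (225,187) in the top view. There are three tins: a red and white one on the worktop at (151,220), a turquoise one at (297,203), and a smaller one clamped on the board at (196,187). The clamped one fits the description, being smaller and not turquoise. I'll confirm with enlarged crops.

```bash
python3 - <<'E'
import cv2
a=cv2.imread("pics/top0.png")[148:226,170:280]; cv2.imwrite("pics/topc.png",cv2.resize(a,None,fx=7,fy=7,interpolation=cv2.INTER_CUBIC))
a=cv2.imread("pics/scene0.png")[175:265,165:295]; cv2.imwrite("pics/scc.png",cv2.resize(a,None,fx=6,fy=6,interpolation=cv2.INTER_CUBIC))
E
```

```text
(no output)
```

View pics/topc.png

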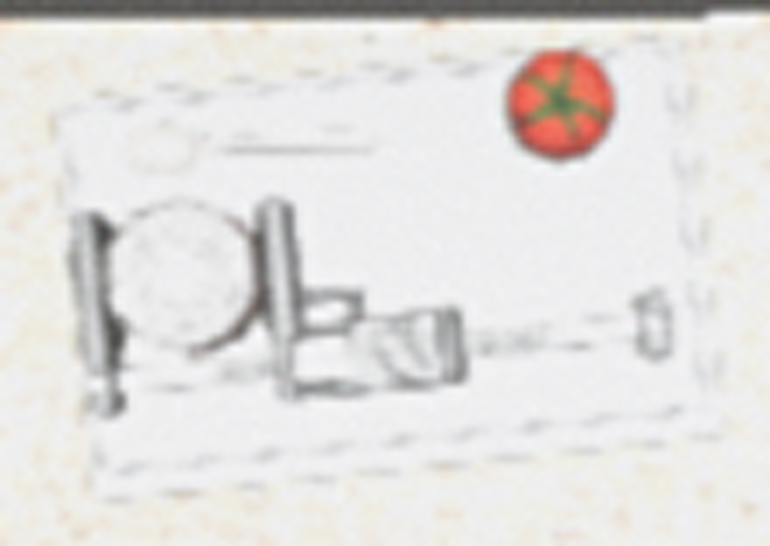

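View pics/scc.png

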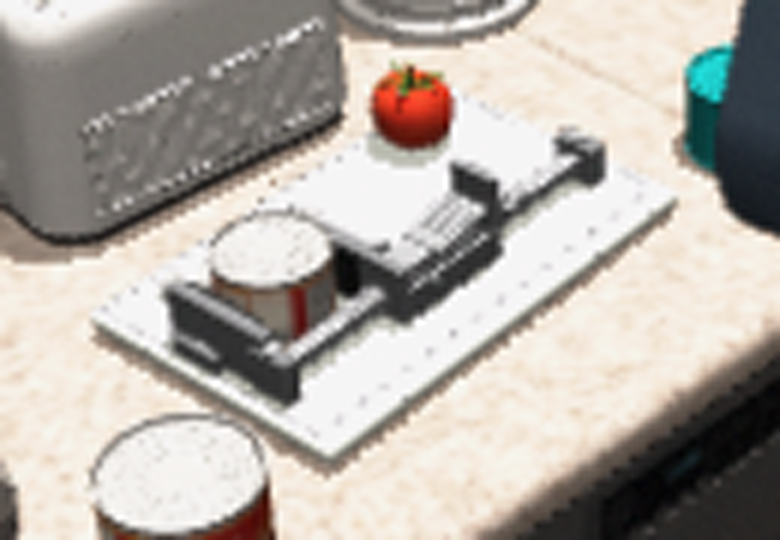

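The crops confirm it: the clamped tin has a red and white label and is smaller than the red one on the worktop. The push wall is at about (444,345) in the top crop and (475,180) in the scene crop. The end stop is at (642,325) and (575,145). Next I fit the pose.

```bash
cat > h.py <<'E'
from cell import manip
import numpy as np
def proj(n,P):
    c=manip.camera_info(n); f=192/np.tan(np.radians(c["fovy"]/2))
    q=np.atleast_2d(P)@c["view"][:3,:3].T+c["view"][:3,3]
    return q[:,:2]/q[:,2:]*f+[c["cx"],c["cy"]]
def ray(n,uv,z):
    c=manip.camera_info(n); f=192/np.tan(np.radians(c["fovy"]/2)); R=c["view"][:3,:3]
    o=-R.T@c["view"][:3,3]; d=R.T@np.array([(uv[0]-c["cx"])/f,(uv[1]-c["cy"])/f,1]); return o+d*(z-o[2])/d[2]
T=lambda u,v:(170+(u+.5)/7-.5,148+(v+.5)/7-.5)
S=lambda u,v:(165+(u+.5)/6-.5,175+(v+.5)/6-.5)
E
python3 - <<'E'
from h import *
from scipy.optimize import least_squares
b=lambda y,w,z:(w,y,z)
# (cam, px, board x, y-offset kind, y, z)
O=[("top",T(98,495),-.105,0,.165,.02),("top",T(718,435),-.105,0,-.165,.02),("top",T(55,110),.105,0,.165,.02),("top",T(687,40),.105,0,-.165,.02),
("scene",S(93,320),.105,0,.165,.02),("scene",S(333,460),-.105,0,.165,.02),("scene",S(677,200),-.105,0,-.165,.02),
("top",T(438,310),-.026,1,.098,.084),("top",T(448,382),-.064,1,.098,.084),
("scene",S(453,168),-.026,1,.098,.084),("scene",S(488,193),-.064,1,.098,.084)]
def W(p,o):
    x,y=o[2],o[4]+(p[3] if o[3] else 0); c,s=np.cos(p[2]),np.sin(p[2])
    return np.array([p[0]+c*x-s*y,p[1]+s*x+c*y,o[5]])
F=lambda p:np.concatenate([proj(o[0],W(p,o))[0]-o[1] for o in O])
r=least_squares(F,[.5,.05,.1,-.15],loss="soft_l1"); p=r.x
print(p.round(4)); print(F(p).reshape(-1,2).round(1))
for nm,o in dict(wall_top=("",0,-.045,1,.098,.084),paddle=("",0,-.045,1,.116,.062),stop=("",0,-.045,1,0,.052),tin=("",0,0,0,.0985,.078)).items():
    w=W(p,o); print(nm,w.round(4),proj("top",w).round(1),proj("scene",w).round(1))
for z,n,uv in((.084,"top",T(444,346)),(.084,"scene",S(470,181)),(.052,"top",T(640,327)),(.052,"scene",S(572,147)),(.078,"top",T(183,275)),(.078,"scene",S(270,248))): print(n,z,ray(n,uv,z).round(4))
print(-manip.camera_info("scene")["view"][:3,:3].T@manip.camera_info("scene")["view"][:3,3])
E
```

```text
[ 0.5184  0.0737  0.0964 -0.1252]
[[-1.   2. ]
 [ 1.2  0.6]
 [-0.7 -0.6]
 [-0.7 -0.3]
 [-0.9 -1.6]
 [-0.1 -1.4]
 [ 1.2 -2.2]
 [-0.3  0.2]
 [-0.5  0.9]
 [-0.7 -1.4]
 [ 1.1 -2. ]]
wall_top [0.4762 0.0423 0.084 ] [[232.5 197.5]] [[243.2 203. ]]
paddle [0.4745 0.0602 0.062 ] [[227.8 198.3]] [[240.2 210. ]]
stop [ 0.4856 -0.0552  0.052 ] [[260.7 194.8]] [[260.2 198.2]]
tin [0.5089 0.1717 0.078 ] [[195.1 188.6]] [[210.7 215.8]]
top 0.084 [0.4779 0.0404 0.084 ]
scene 0.084 [0.4685 0.0508 0.084 ]
top 0.052 [ 0.4873 -0.0563  0.052 ]
scene 0.052 [ 0.4822 -0.0503  0.052 ]
top 0.078 [0.5149 0.1695 0.078 ]
scene 0.078 [0.5114 0.1748 0.078 ]
[-0.48848333  0.88794214  0.98709273]
```

```bash
cat >> h.py <<'E'
from scipy.spatial.transform import Rotation as Ro
YAW=.0964; BX=np.array([np.cos(YAW),np.sin(YAW),0]); BY=np.array([-np.sin(YAW),np.cos(YAW),0])
RT=Ro.from_matrix(np.c_[-BY,BX,[0,0,-1]]) if np.linalg.det(np.c_[-BY,BX,[0,0,-1]])>0 else Ro.from_matrix(np.c_[BY,BX,[0,0,-1]])
def rows(target,n,d=3):
    s=manip.get_state(); p=s["position"].copy(); R=Ro.from_rotvec(s["tool_rot"])
    out=[]
    for k in range(n,0,-1):
        sh=R.inv().apply((np.array(target)-p)/k)/.12; tu=(R.inv()*RT).as_rotvec()/k/np.pi
        r=[*sh.round(d),*tu.round(d)]; out.append([float(v) for v in r]+[-1])
        p=p+R.apply(np.array(r[:3])*.12); R=R*Ro.from_rotvec(np.array(r[3:])*np.pi)
    return out
def show():
    s=manip.get_state(); R=Ro.from_rotvec(s["tool_rot"])
    f=s["position"]+.055*BX+np.array([0,0,-.019]); print("t",s["time"],"tcp",s["position"].round(4),"fingertip",f.round(4),"rot err",(R.inv()*RT).as_rotvec().round(3),"F",s["force"].round(2), "F.by",round(float(s["force"]@BY),2))
E
python3 -c "
from h import *
for r in rows([.421,.055,.209],24): print(r)"
```

```text
[0.146, -0.171, 0.0, -0.0, -0.0, -0.019, -1]
[0.156, -0.162, 0.0, -0.0, -0.0, -0.019, -1]
[0.165, -0.152, 0.0, -0.0, -0.0, -0.019, -1]
[0.174, -0.142, 0.0, -0.0, -0.0, -0.018, -1]
[0.182, -0.132, 0.0, -0.0, -0.0, -0.019, -1]
[0.189, -0.121, 0.0, -0.0, -0.0, -0.018, -1]
[0.196, -0.11, 0.0, -0.0, -0.0, -0.019, -1]
[0.202, -0.098, 0.0, -0.0, -0.0, -0.018, -1]
[0.207, -0.086, 0.0, -0.0, -0.0, -0.019, -1]
[0.212, -0.074, 0.0, -0.0, -0.0, -0.018, -1]
[0.216, -0.062, 0.0, -0.0, -0.0, -0.019, -1]
[0.219, -0.049, 0.0, -0.0, -0.0, -0.018, -1]
[0.222, -0.036, 0.0, -0.0, -0.0, -0.019, -1]
[0.223, -0.023, 0.0, -0.0, -0.0, -0.018, -1]
[0.224, -0.01, 0.0, -0.0, -0.0, -0.019, -1]
[0.225, 0.003, 0.0, -0.0, -0.0, -0.018, -1]
[0.224, 0.016, 0.0, -0.0, -0.0, -0.019, -1]
[0.223, 0.029, 0.0, -0.0, -0.0, -0.018, -1]
[0.22, 0.042, 0.001, -0.0, -0.0, -0.019, -1]
[0.218, 0.055, 0.0, -0.0, -0.0, -0.018, -1]
[0.214, 0.067, 0.001, -0.0, -0.0, -0.019, -1]
[0.21, 0.08, 0.0, -0.0, -0.0, -0.018, -1]
[0.205, 0.091, 0.001, -0.0, -0.0, -0.019, -1]
[0.199, 0.103, 0.0, -0.0, -0.0, -0.018, -1]
```

>>> servo_tool(
  plan=[
    [0.146, -0.171, 0, 0, 0, -0.019, -1],
    [0.156, -0.162, 0, 0, 0, -0.019, -1],
    [0.165, -0.152, 0, 0, 0, -0.019, -1],
    [0.174, -0.142, 0, 0, 0, -0.018, -1],
    [0.182, -0.132, 0, 0, 0, -0.019, -1],
    [0.189, -0.121, 0, 0, 0, -0.018, -1],
    [0.196, -0.11, 0, 0, 0, -0.019, -1],
    [0.202, -0.098, 0, 0, 0, -0.018, -1],
  ],
)

```text
time: 0.77
position: [0.2375, -0.3338, 0.2091]
tool_rot: [-2.929, -1.134, 0.0]
force: [0.3, 0.3, -0.7]
width: 0.998
finger_force: 0.0
```

>>> servo_tool(
  plan=[
    [0.207, -0.086, 0, 0, 0, -0.019, -1],
    [0.212, -0.074, 0, 0, 0, -0.018, -1],
    [0.216, -0.062, 0, 0, 0, -0.019, -1],
    [0.219, -0.049, 0, 0, 0, -0.018, -1],
    [0.222, -0.036, 0, 0, 0, -0.019, -1],
    [0.223, -0.023, 0, 0, 0, -0.018, -1],
    [0.224, -0.01, 0, 0, 0, -0.019, -1],
    [0.225, 0.003, 0, 0, 0, -0.018, -1],
  ],
)

```text
time: 1.43
position: [0.3293, -0.1389, 0.2093]
tool_rot: [-2.589, -1.779, 0.0]
force: [0.2, -1.4, -0.4]
width: 1.002
finger_force: 0.0
```

>>> servo_tool(
  plan=[
    [0.224, 0.016, 0, 0, 0, -0.019, -1],
    [0.223, 0.029, 0, 0, 0, -0.018, -1],
    [0.22, 0.042, 0, 0, 0, -0.019, -1],
    [0.218, 0.055, 0, 0, 0, -0.018, -1],
    [0.214, 0.067, 0, 0, 0, -0.019, -1],
    [0.21, 0.08, 0, 0, 0, -0.018, -1],
    [0.205, 0.091, 0, 0, 0, -0.019, -1],
    [0.199, 0.103, 0, 0, 0, -0.018, -1],
  ],
)

```text
time: 2.1
position: [0.4212, 0.0561, 0.2092]
tool_rot: [-2.11, -2.328, 0.0]
force: [-0.4, -0.2, -0.1]
width: 0.999
finger_force: 0.0
```

```bash
python3 -c "
from h import *
show()
for r in rows([.421,.055,.12],4): print(r)"
```

```text
t 2.1 tcp [0.4212 0.0561 0.2092] fingertip [0.476  0.0614 0.1902] rot err [-0.     0.     0.002] F [-0.37 -0.2  -0.14] F.by -0.16
[-0.002, -0.001, 0.186, -0.0, 0.0, 0.0, -1]
[-0.002, -0.001, 0.186, -0.0, 0.0, 0.0, -1]
[-0.002, -0.0, 0.186, -0.0, 0.0, 0.0, -1]
[-0.003, -0.001, 0.185, -0.0, 0.0, 0.001, -1]
```

>>> servo_tool(
  plan=[
    [0, 0, 0.2, 0, 0, 0, -1],
    [0, 0, 0.2, 0, 0, 0, -1],
    [0, 0, 0.2, 0, 0, 0, -1],
    [0, 0, 0.2, 0, 0, 0, -1],
    [0, 0, 0.03, 0, 0, 0, -1],
    [0, 0, 0, 0, 0, 0, -1],
  ],
)

```text
time: 2.6
position: [0.4202, 0.0547, 0.1089]
tool_rot: [-2.112, -2.323, 0.003]
force: [0.4, -0.0, 0.3]
width: 0.998
finger_force: 0.0
```

```bash
python3 - <<'E'
from h import *
import cv2
show()
a=manip.grab_frame("top")[148:248,170:280]; b=manip.grab_frame("scene")[175:265,165:295]
a=cv2.resize(a,(440,400),interpolation=cv2.INTER_CUBIC); 
cv2.imwrite("pics/sc1.png",cv2.resize(b,None,fx=6,fy=6,interpolation=cv2.INTER_CUBIC)); cv2.imwrite("pics/top1.png",a)
E
```

```text
t 2.6 tcp [0.4202 0.0547 0.1089] fingertip [0.4749 0.06   0.0899] rot err [-0.003 -0.    -0.001] F [ 0.41 -0.03  0.32] F.by -0.07
```

View pics/sc1.png

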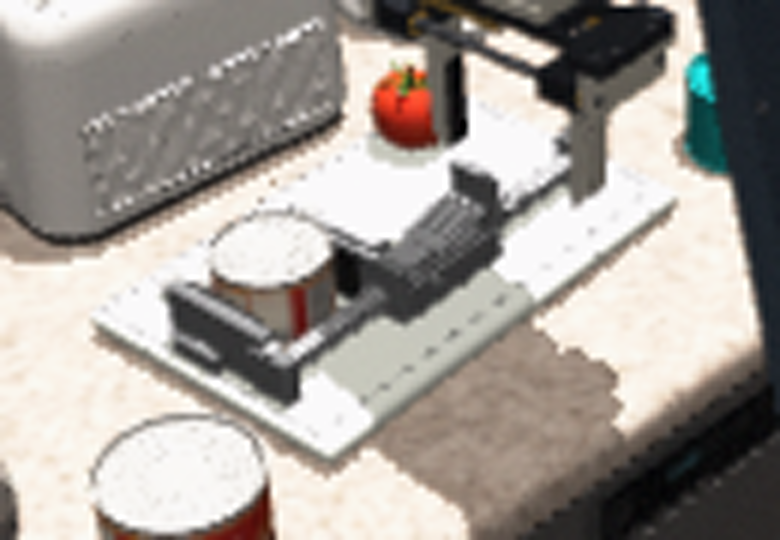

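The far finger's tip shows at about (450,143), above the tomato side of the paddle. I'll compare it with the projection and check the top view.

View pics/top1.png

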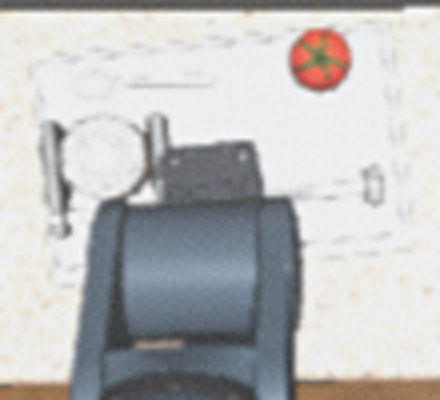

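```bash
python3 - <<'E'
from h import *
p=manip.get_state()["position"]+[0,0,-.019]
for nm,a in (("far",(.0465,.064)),("near",(-.0465,-.064))):
  for k in a:
    for e in(-.0075,.0075):
      q=p+k*BX+e*BY; s=proj("scene",q)[0]; t=proj("top",q)[0]
      print(nm,k,e,"sceneCrop",((s-[165,175]+.5)*6).round(),"top1",((t-[170,148]+.5)*4).round())
E
```

```text
far 0.0465 -0.0075 sceneCrop [469. 172.] top1 [240. 209.]
far 0.0465 0.0075 sceneCrop [453. 183.] top1 [223. 211.]
far 0.064 -0.0075 sceneCrop [448. 162.] top1 [238. 189.]
far 0.064 0.0075 sceneCrop [431. 173.] top1 [221. 190.]
near -0.0465 -0.0075 sceneCrop [586. 228.] top1 [252. 317.]
near -0.0465 0.0075 sceneCrop [570. 239.] top1 [234. 319.]
near -0.064 -0.0075 sceneCrop [609. 238.] top1 [254. 338.]
near -0.064 0.0075 sceneCrop [593. 251.] top1 [236. 340.]
```

The fingertips show about 35–40 crop pixels higher than projected, with columns matching. So the open fingertips probably sit about 20 mm further back than the stated 19 mm. I'll find the paddle height by touch.

>>> servo_tool(
  plan=[
    [0, 0, 0.05, 0, 0, 0, -1],
    [0, 0, 0.05, 0, 0, 0, -1],
    [0, 0, 0.04, 0, 0, 0, -1],
    [0, 0, 0.03, 0, 0, 0, -1],
    [0, 0, 0, 0, 0, 0, -1],
  ],
)

```text
time: 3.12
position: [0.4206, 0.0547, 0.0887]
tool_rot: [-2.113, -2.324, 0.001]
force: [0.1, -1.1, 0.2]
width: 0.998
finger_force: 0.0
```

>>> servo_tool(
  plan=[
    [0, 0, 0.02, 0, 0, 0, -1],
    [0, 0, 0.02, 0, 0, 0, -1],
    [0, 0, 0, 0, 0, 0, -1],
  ],
)

```text
time: 3.37
position: [0.4209, 0.0547, 0.0842]
tool_rot: [-2.113, -2.324, 0.0]
force: [0.5, 0.4, 0.9]
width: 0.999
finger_force: 0.0
```

>>> servo_tool(
  plan=[
    [0, 0, 0.02, 0, 0, 0, -1],
    [0, 0, 0.02, 0, 0, 0, -1],
    [0, 0, 0, 0, 0, 0, -1],
  ],
)

```text
time: 3.62
position: [0.4208, 0.0547, 0.0794]
tool_rot: [-2.113, -2.324, 0.001]
force: [0.2, -0.4, 0.5]
width: 1.002
finger_force: 0.0
```

>>> servo_tool(
  plan=[
    [0, 0, 0.02, 0, 0, 0, -1],
    [0, 0, 0, 0, 0, 0, -1],
  ],
)

```text
time: 3.78
position: [0.4209, 0.0547, 0.077]
tool_rot: [-2.113, -2.324, 0.0]
force: [0.1, -0.5, 0.5]
width: 1.003
finger_force: 0.0
```

>>> servo_tool(
  plan=[
    [0, 0, 0.02, 0, 0, 0, -1],
    [0, 0, 0.02, 0, 0, 0, -1],
    [0, 0, 0, 0, 0, 0, -1],
  ],
)

```text
time: 4.03
position: [0.4208, 0.0547, 0.0721]
tool_rot: [-2.113, -2.324, 0.001]
force: [0.3, -0.5, -0.0]
width: 1.0
finger_force: 0.0
```

>>> servo_tool(
  plan=[
    [0, 0, 0.02, 0, 0, 0, -1],
    [0, 0, 0.02, 0, 0, 0, -1],
    [0, 0, 0, 0, 0, 0, -1],
  ],
)

```text
time: 4.28
position: [0.4208, 0.0547, 0.0673]
tool_rot: [-2.113, -2.324, 0.001]
force: [0.1, 0.5, -0.5]
width: 1.003
finger_force: 0.0
```

```bash
python3 - <<'E'
from h import *
import cv2
show()
b=manip.grab_frame("scene")[160:265,195:325]
cv2.imwrite("pics/sc2.png",cv2.resize(b,None,fx=5.7,fy=5.7,interpolation=cv2.INTER_CUBIC))
E
```

```text
t 4.2833 tcp [0.4208 0.0547 0.0673] fingertip [0.4755 0.06   0.0483] rot err [-0.001 -0.    -0.001] F [ 0.06  0.48 -0.53] F.by 0.47
```

View pics/sc2.png

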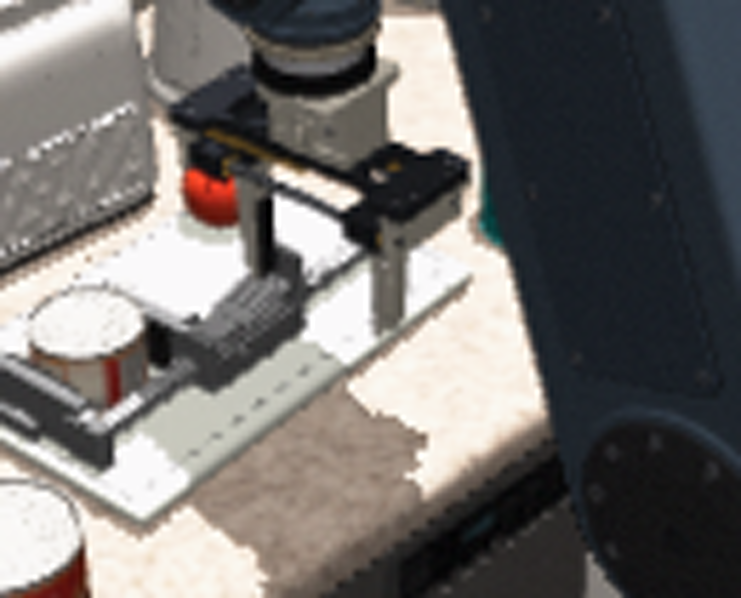

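```bash
python3 - <<'E'
from h import *
p=manip.get_state()["position"]
for z in(.048,.058,.068,.078): 
  print(z,[((proj("scene",[*(p+k*BX)[:2],z])[0]-[195,160]+.5)*5.7).round() for k in(-.055,.055)])
for n,q in (("wall",[.4779,.0404,.084]),("wallf",[.4762,.0423,.084]),("pad",[.4755,.06,.062])): print(n,((proj("scene",q)[0]-[195,160]+.5)*5.7).round())
E
```

```text
0.048 [array([391., 368.]), array([261., 304.])]
0.058 [array([390., 356.]), array([260., 292.])]
0.068 [array([390., 343.]), array([259., 280.])]
0.078 [array([390., 330.]), array([259., 267.])]
wall [278. 245.]
wallf [277. 248.]
pad [260. 287.]
```

```bash
python3 - <<'E'
from h import *
p=np.array([.4202,.0547,.1089])
for up in(.065,.1): 
  for k in(.064,.094):
    print(up,k,[((proj("top",p+k*BX+e*BY+[0,0,up])[0]-[170,148]+.5)*4).round() for e in(-.0375,.0375)])
s=manip.get_state(); print(s["joints"].round(3))
E
```

```text
0.065 0.064 [array([267., 182.]), array([173., 193.])]
0.065 0.094 [array([263., 145.]), array([169., 155.])]
0.1 0.064 [array([264., 181.]), array([167., 191.])]
0.1 0.094 [array([260., 142.]), array([163., 153.])]
[ 0.019  0.358  2.083  0.     0.702 -0.076]
```

The top view matches in x and y, so only the height differs. I'll keep descending by touch.

>>> servo_tool(
  plan=[
    [0, 0, 0.02, 0, 0, 0, -1],
    [0, 0, 0.02, 0, 0, 0, -1],
    [0, 0, 0, 0, 0, 0, -1],
  ],
)

```text
time: 4.58
position: [0.4208, 0.0547, 0.0625]
tool_rot: [-2.113, -2.324, 0.001]
force: [0.3, -0.4, 0.3]
width: 1.0
finger_force: 0.0
```

>>> servo_tool(
  plan=[
    [0, 0, 0.02, 0, 0, 0, -1],
    [0, 0, 0.02, 0, 0, 0, -1],
    [0, 0, 0, 0, 0, 0, -1],
  ],
)

```text
time: 4.83
position: [0.4208, 0.0547, 0.0577]
tool_rot: [-2.113, -2.324, 0.001]
force: [-0.2, 0.8, -0.2]
width: 1.0
finger_force: 0.0
```

>>> servo_tool(
  plan=[
    [0, 0, 0.02, 0, 0, 0, -1],
    [0, 0, 0, 0, 0, 0, -1],
  ],
)

```text
time: 5.0
position: [0.4209, 0.0547, 0.0554]
tool_rot: [-2.113, -2.324, 0.0]
force: [-0.2, -0.5, -0.4]
width: 1.001
finger_force: 0.0
```

>>> servo_tool(
  plan=[
    [0, 0, 0.02, 0, 0, 0, -1],
    [0, 0, 0, 0, 0, 0, -1],
  ],
)

```text
time: 5.17
position: [0.4212, 0.0546, 0.0532]
tool_rot: [2.113, 2.324, 0.0]
force: [0.3, -2.0, 2.0]
width: 0.997
finger_force: 1.0
```

```bash
python3 - <<'E'
from h import *
import cv2
show()
b=manip.grab_frame("scene")[190:235,215:275]
cv2.imwrite("pics/sc3.png",cv2.resize(b,None,fx=12,fy=12,interpolation=cv2.INTER_CUBIC))
E
```

```text
t 5.1667 tcp [0.4212 0.0546 0.0532] fingertip [0.4759 0.0599 0.0342] rot err [ 0.     0.    -0.001] F [ 0.25 -2.    2.02] F.by -2.01
```

View pics/sc3.png

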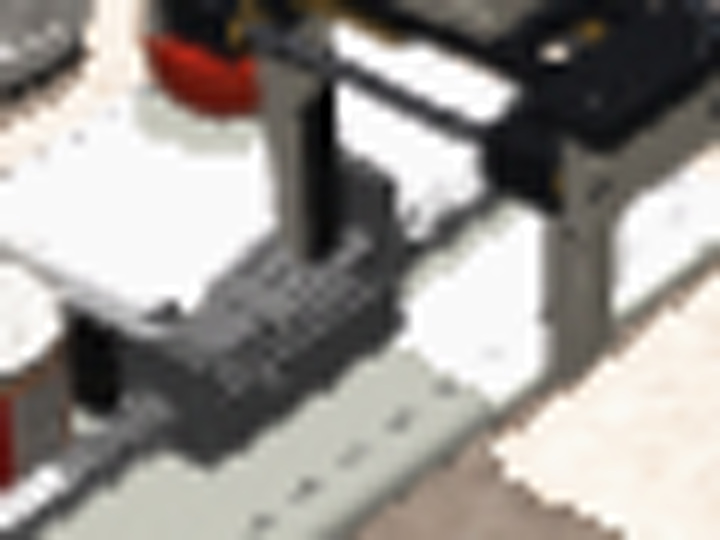

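The fingertip is centred on the paddle with its tip at (310,250). Contact is 2 N at TCP z ≈ 0.053. The wall sits just behind it, with its visible end near (380,190). I'll lift slightly and feel for the wall.

>>> servo_tool(
  plan=[
    [0, 0, -0.01, 0, 0, 0, -1],
    [-0.03, 0, 0, 0, 0, 0, -1],
    [-0.02, 0, 0, 0, 0, 0, -1],
    [0, 0, 0, 0, 0, 0, -1],
  ],
)

```text
time: 5.55
position: [0.4217, 0.0483, 0.0546]
tool_rot: [2.114, 2.324, 0.0]
force: [-0.2, 0.9, 1.4]
width: 1.0
finger_force: 0.7
```

>>> servo_tool(
  plan=[
    [-0.015, 0, 0, 0, 0, 0, -1],
    [0, 0, 0, 0, 0, 0, -1],
  ],
)

```text
time: 5.72
position: [0.4218, 0.0467, 0.0546]
tool_rot: [2.114, 2.324, 0.0]
force: [0.2, 0.7, 2.1]
width: 1.004
finger_force: 0.7
```

>>> servo_tool(
  plan=[
    [-0.015, 0, 0, 0, 0, 0, -1],
    [0, 0, 0, 0, 0, 0, -1],
  ],
)

```text
time: 5.88
position: [0.4219, 0.0455, 0.0546]
tool_rot: [-2.113, -2.324, -0.001]
force: [0.6, 5.8, 1.9]
width: 0.999
finger_force: 3.5
```

Wall contact is felt (5.8 N in y). Now I ease off slightly and press the paddle.

>>> servo_tool(
  plan=[
    [0.01, 0, 0.02, 0, 0, 0, -1],
    [0, 0, 0.02, 0, 0, 0, -1],
    [0, 0, 0.02, 0, 0, 0, -1],
    [0, 0, 0.01, 0, 0, 0, -1],
    [0, 0, 0, 0, 0, 0, -1],
  ],
)

```text
time: 6.3
position: [0.4222, 0.0462, 0.046]
tool_rot: [2.113, 2.324, 0.001]
force: [0.5, -1.3, 3.6]
width: 0.998
finger_force: 3.9
```

>>> servo_tool(
  plan=[
    [0, 0, 0.01, 0, 0, 0, -1],
    [0, 0, 0, 0, 0, 0, -1],
    [-0.03, 0, 0, 0, 0, 0, -1],
    [-0.04, 0, 0, 0, 0, 0, -1],
    [-0.04, 0, 0, 0, 0, 0, -1],
    [-0.04, 0, 0, 0, 0, 0, -1],
  ],
)

```text
time: 6.8
position: [0.424, 0.028, 0.045]
tool_rot: [2.113, 2.324, 0.001]
force: [2.5, 3.6, 2.9]
width: 1.001
finger_force: 6.9
```

>>> servo_tool(
  plan=[
    [-0.06, 0, 0, 0, 0, 0, -1],
    [-0.06, 0, 0, 0, 0, 0, -1],
    [-0.06, 0, 0, 0, 0, 0, -1],
    [-0.06, 0, 0, 0, 0, 0, -1],
    [-0.06, 0, 0, 0, 0, 0, -1],
    [-0.06, 0, 0, 0, 0, 0, -1],
  ],
)

```text
time: 7.3
position: [0.4279, -0.0155, 0.045]
tool_rot: [2.114, 2.324, 0.001]
force: [4.7, 2.0, 3.6]
width: 1.002
finger_force: 7.0
```

>>> servo_tool(
  plan=[
    [-0.04, 0, 0, 0, 0, 0, -1],
    [-0.04, 0, 0, 0, 0, 0, -1],
    [-0.04, 0, 0, 0, 0, 0, -1],
    [-0.03, 0, 0, 0, 0, 0, -1],
    [0, 0, 0, 0, 0, 0, -1],
  ],
)

```text
time: 7.72
position: [0.4296, -0.0334, 0.045]
tool_rot: [2.114, 2.323, 0.0]
force: [2.1, -2.5, 5.4]
width: 0.996
finger_force: 4.1
```

>>> servo_tool(
  plan=[
    [-0.025, 0, 0, 0, 0, 0, -1],
    [-0.02, 0, 0, 0, 0, 0, -1],
    [-0.02, 0, 0, 0, 0, 0, -1],
    [0, 0, 0, 0, 0, 0, -1],
  ],
)

```text
time: 8.05
position: [0.4302, -0.0407, 0.045]
tool_rot: [2.113, 2.324, 0.0]
force: [2.7, -1.3, 5.8]
width: 0.999
finger_force: 4.7
```

>>> servo_tool(
  plan=[
    [-0.02, 0, 0, 0, 0, 0, -1],
    [0, 0, 0, 0, 0, 0, -1],
  ],
)

```text
time: 8.22
position: [0.4304, -0.043, 0.045]
tool_rot: [2.113, 2.324, 0.0]
force: [3.8, 1.0, 4.8]
width: 0.999
finger_force: 5.1
```

>>> servo_tool(
  plan=[
    [-0.02, 0, 0, 0, 0, 0, -1],
    [0, 0, 0, 0, 0, 0, -1],
  ],
)

```text
time: 8.38
position: [0.4304, -0.0438, 0.045]
tool_rot: [-2.111, -2.325, -0.002]
force: [4.7, 18.1, 7.2]
width: 1.0
finger_force: 12.5
```

>>> servo_tool(
  plan=[
    [-0.02, 0, 0, 0, 0, 0, -1],
    [0, 0, 0, 0, 0, 0, -1],
  ],
)

```text
time: 8.55
position: [0.4304, -0.0442, 0.045]
tool_rot: [-2.108, -2.325, -0.004]
force: [6.6, 41.0, 10.1]
width: 0.999
finger_force: 23.7
```

The end stop is reached: 41 N, with travel of about 90 mm. I'll relieve the push and lift straight up.

>>> servo_tool(
  plan=[
    [0.03, 0, 0, 0, 0, 0, -1],
    [0, 0, -0.03, 0, 0, 0, -1],
    [0, 0, -0.06, 0, 0, 0, -1],
    [0, 0, -0.1, 0, 0, 0, -1],
    [0, 0, -0.2, 0, 0, 0, -1],
    [0, 0, -0.2, 0, 0, 0, -1],
    [0, 0, -0.2, 0, 0, 0, -1],
    [0, 0, 0, 0, 0, 0, -1],
  ],
)

```text
time: 9.22
position: [0.4314, -0.0446, 0.1433]
tool_rot: [2.112, 2.321, 0.003]
force: [0.7, -0.2, 1.1]
width: 1.002
finger_force: 0.0
```

```bash
python3 - <<'E'
from h import *
import cv2
show()
b=manip.grab_frame("scene")[160:265,165:295]
cv2.imwrite("pics/sc4.png",cv2.resize(b,None,fx=5.7,fy=5.7,interpolation=cv2.INTER_CUBIC))
E
```

```text
t 9.2167 tcp [ 0.4314 -0.0446  0.1433] fingertip [ 0.4862 -0.0393  0.1243] rot err [ 0.004  0.002 -0.002] F [ 0.66 -0.16  1.06] F.by -0.23
```

View pics/sc4.png

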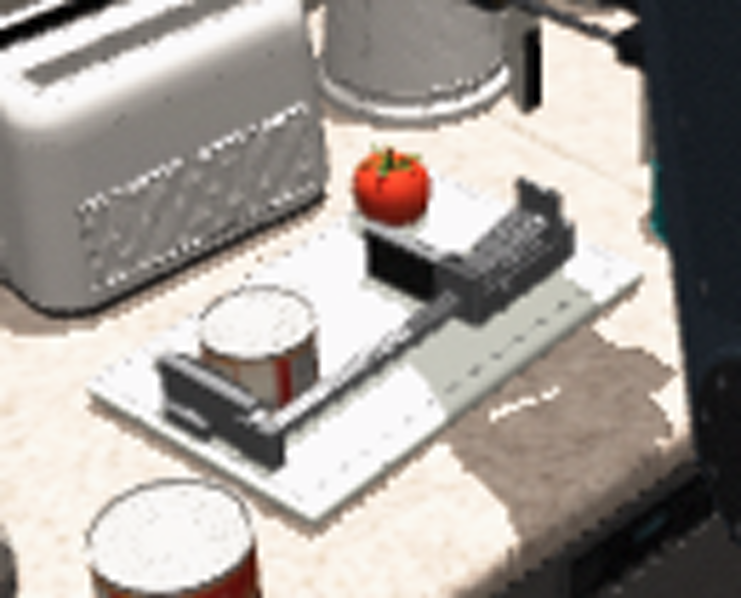

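The picture shows the jaw at the end stop with its wall at (540,200), and the tin standing free at (258,350). The robot is clear of everything.

```bash
python3 -c "
from cell import manip
print(manip.hand_in())"
```

```text
the job is handed in; nothing more can be done
None
```

The paddle was pressed, the jaw pushed back to the end stop and left there, and the tin stands free; the job was handed in at about 9 s (no verdict was returned).

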